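Hang the orange pipette on the rotating pipette carousel

TASK

Turn the pipette carousel by the black knob on its top until its one empty fork stands over the yellow pointer at the front of the foot. Then take the orange pipette out of its rest and hang it upright by its flange in that empty fork, leaving the fork over the pointer. Leave the green pipette and the blue bottle where they are.

Things in the scene. Friction and masses are not known exactly. Their poses are not given: they have to be found in the camera images.
- knob (a point): Black round upright crank knob on top of the carousel, 16 mm in diameter; the point is on its centre line, 17 mm below its top, 29 mm above the crank arm. It is 40 mm from the carousel's axis, straight opposite the empty fork, spins freely on its pin, and circles the axis at constant height as the carousel turns. Its top is about 70 mm higher than the hung pipettes.
- axis (a point): Point on the carousel's upright turning axis, level with the forks' top (135 mm above the bench). The carousel: a fixed white foot 124 mm wide; on it turn a white disc and four white forks 90 degrees apart, reaching 121 mm from the axis. Three forks carry blue-flanged pipettes, fixed to them; one is empty.
- front_mark (a point): Point straight above the yellow pointer on the fixed foot, 85 mm from the axis, at the height of the forks' top surface: where the empty fork's seat has to come.
- free_fork (a point): Seat of the empty fork: middle of its slot, 85 mm from the axis, at the tines' top. Slot 27 mm wide between two tines 10 mm thick, open outwards, inner end 68 mm from the axis; lips 5 mm high at the tine ends, 115 to 121 mm from the axis. A stem enters from outside, towards the axis, flange above the lips, then is lowered: the flange rests on the tines inside the lips.
- carousel (a joint): Turning angle of the carousel in rad, counter-clockwise from above; 0 (or 6.283) with the empty fork exactly over the pointer. Starts between 1.0 and 5.28, turns freely either way and through the back; stays where it is left (friction: about 3 N at the knob).
- orange_handle (a point): Loose pipette with orange flange and button (about 80 g): middle of its grey round handle (24 mm diameter, 50 mm long). Button top 38 mm above; flange (44 mm diameter, 5 mm thick) from 28 to 33 mm below; then a 14 mm stem down to 138 mm below. Starts upright, stem in a fixed white tubular rest (38 mm wide, 112 mm high), flange on its rim; lift straight up 110 mm to free it.
- green_handle (a point): A like pipette with green flange and green button in a like rest; the same point on it. Its top stands 183 mm above the bench and it may stand in the straight way from the orange one to the carousel: carry over it (stem end higher than that) or round it. The two may be in either rest. To be left alone.
- bottle_mid (a point): Screw-cap bottle with blue liquid and blue cap, 54 mm in diameter, 113 mm high, standing on the bench; a point on its axis 55 mm above its foot. To be left alone.
Things that resemble listed ones, but are neither listed nor needed, are in the scene too. What is shaped like the part that bears orange_handle but purple is not meant.

How it is judged:
By the outcome, as a careful person would: the job done as asked, in the order asked, and still so for the second after the job is handed in, with the robot touching nothing.
It also fails if it takes over 51 s, if anything falls off the work surface, if the arm or the gripper's body presses on something with over 40 N, if the wrist force passes 120 N, or if a joint passes its speed limit or range.

ROBOT

A 6-joint arm with a two-finger parallel gripper is mounted at the origin on a cart in front of the work surface, level with it; the furniture and walls round the work are solid. World frame = base frame: x ahead of the robot, y to its left, z up, the work surface at z = 0. Lengths are in m, angles in rad, forces in N, time in s.
With the tool pointing down it reaches from about 0.25 to 0.8 m from the base axis. Payload 3.9 kg.
Tool frame: the origin (TCP) lies at the very end of the fingers, on their centre line; the grasp point (between the pads) lies 19 mm behind it; z points along the fingers, y is the direction in which the jaws open and shut (so a half turn about z gives the same grasp; the last joint's range is limited). The gripper opens to 85 mm and grips with 20 to 120 N. Pads are 22 mm wide; open, the fingers measure 114 mm over their backs; the gripper's body (76 mm by 85 mm) begins 54 mm behind the grasp point. The pads swing forward as they close: fully open they stand 13 mm farther back than shut.
Start: joints at [1.265, 0.26, -0.138, 1.173, 0, 1.571], TCP at [0.158, 0.501, 0.231] pointing down, gripper open.
Joint ranges: [-2.78, 2.78], [-0.83, 1.72], [-1.28, 1.37], [-1.9, 2.12], [-1.57, 1.48], [-3.14, 3.14]. Speed limits (rad/s): [2.57, 2.57, 3.14, 3.14, 3.14, 3.14].

INTERFACE

Orientations are given as a rotation vector (axis times angle).
In Python, from station import monitor, vision, workorder gives the robot as it stands.
- The arm moves only by the shell command python3 -m crank 'ROWS' [OPENING] [FORCE]. ROWS is JSON, a list of rows, each an object with "slide": the shift along the tool's x, y, z in m, a list of three; "spin": the turn about the tool's z in rad. A call has exactly 10 rows; each row shifts and turns the commanded pose from where the row before left it, along the tool's axes as they then stand; what a row does not reach is not made up. A row lasts 1/10 s, in which the tool goes at most 50 mm and 8.59 degrees, less where a joint would pass 70% of its speed; a pose out of reach is approached as far as the arm can. A call is refused whole if a number of a shift passes 0.05 or a number of a turn 0.15, either way. A call with a gripper value outside its range is refused whole. OPENING is the closure, from 0 (fully open) to 1 (shut), set as the call begins (- or left out, the last holds). The fingers move at their own pace and stop on an object; FORCE is the grip in N (left out, the last holds). Time passes only in rows, so rows that do not move let the fingers close, or fill a call up. It gives the time, the measured TCP pose, the force and the opening at its end, in the units of the state.
- monitor.get_obs(): the state, without advancing time (a new reading comes with each control period).
- vision.capture(name): name is "side" or "top"; returns the picture (400x640x3 uint8, red, green, blue); there is no depth.
- vision.get_calibration(name): a dict with "fx", "fy", "cx", "cy" (pixels), "eye" and "rotation" of the camera in the world. Camera axes: x right, y down, z forward; pixel columns grow to the right and rows downward; lengths in m; the calibration is good to about 2 mm. A picture is of the moment at which its call begins. get_calibration takes no time and is no camera call.
- workorder.job_done(): hands the job in, once; it reports no verdict.
The state is a dict: "clock": time; "joint_pos": joint angles; "joint_vel": joint speeds; "joint_torque": joint torques, N m; "tool_pos": TCP position; "ee_rot": TCP orientation; "force": force on the tool from outside, world axes, zero at the start; "ft_torque": the same for the moment, N m; "grip_width": finger opening in m.
Only numpy, scipy, OpenCV 4.12 (cv2) and the standard library are available. Lean on these libraries where they do the work, as an engineer would, in place of code of your own. Each camera call takes 0.05 s, during which the arm holds its last target. There are 200 camera calls.

## Working session

There is one attempt and no reset: what is moved stays moved. The work goes in short steps, Python scripts to look and compute and a shell command to move; the robot and the scene stay as the last step left them, time stands still between calls to the robot, and variables do not carry over. Pictures are saved under pics/ and viewed, about 8 in all and at most 12, crops included, and the job is handed in when it is done.

```bash
mkdir -p pics; ls
python3 - <<'E'
from station import monitor, vision
import cv2
o=monitor.get_obs();print({k:o[k] for k in('clock','tool_pos','ee_rot','grip_width')})
for n in('top','side'):
    im=vision.capture(n);cv2.imwrite(f'pics/{n}0.png',im[:,:,::-1]);print(vision.get_calibration(n))
E
```

```text
pics
{'clock': 0.0, 'tool_pos': array([0.15784684, 0.49998928, 0.23046883]), 'ee_rot': array([-4.78380169e-01, -3.10466566e+00,  3.05338053e-03]), 'grip_width': 0.08546251798129703}
{'fx': 382.7297430503185, 'fy': 382.7297430503185, 'cx': 320.99462630709314, 'cy': 203.0691329001295, 'eye': array([ 0.32549757, -0.21059591,  1.16796372]), 'rotation': array([-2.09868539,  2.12755557, -0.18128681])}
{'fx': 382.83732886122175, 'fy': 382.83732886122175, 'cx': 317.49387339177486, 'cy': 199.77439888950474, 'eye': array([ 0.4156762 , -0.86544434,  0.73583882]), 'rotation': array([-2.25490219,  0.15670646, -0.09052481])}
```

View pics/top0.png

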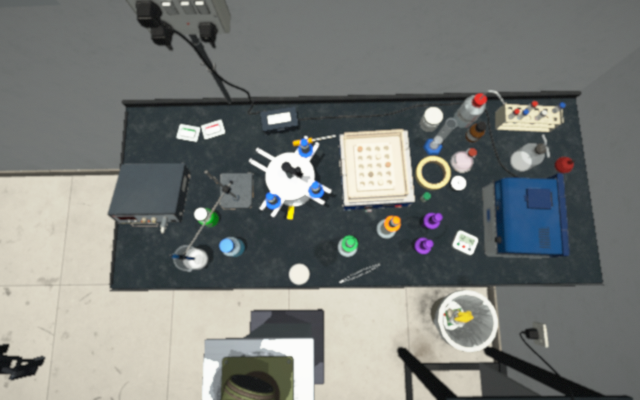

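View pics/side0.png

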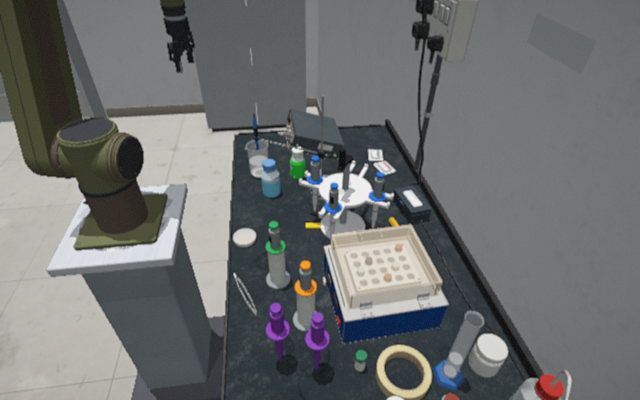

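The top view shows the carousel at about (290,178). The orange pipette is at (391,225), the green one at (347,245), and the purple lookalikes at (432,220) and (424,246). The blue bottle is at (231,246). Next I'll enlarge the carousel and the pipettes.

```bash
cat > h.py <<'E'
import numpy as np, cv2
from scipy.spatial.transform import Rotation as R
from station import monitor, vision
C={n:vision.get_calibration(n) for n in('top','side')}
def ray(n,u,v):
    c=C[n];d=R.from_rotvec(c['rotation']).as_matrix()@[(u-c['cx'])/c['fx'],(v-c['cy'])/c['fy'],1]
    return np.array(c['eye']),d/np.linalg.norm(d)
def plane(n,u,v,z):
    e,d=ray(n,u,v);return e+d*(z-e[2])/d[2]
def proj(n,p):
    c=C[n];q=R.from_rotvec(c['rotation']).as_matrix().T@(np.array(p)-c['eye'])
    return np.array([c['fx']*q[0]/q[2]+c['cx'],c['fy']*q[1]/q[2]+c['cy']])
def tri(a,b):
    e,d=ray('top',*a);f,g=ray('side',*b)
    s=np.linalg.lstsq(np.c_[d,-g],f-e,rcond=None)[0];P,Q=e+s[0]*d,f+s[1]*g
    return (P+Q)/2,np.linalg.norm(P-Q)
def blobs(im,h0,h1,box,smin=110,vmin=60,amin=8):
    hs=cv2.cvtColor(im,cv2.COLOR_RGB2HSV);m=cv2.inRange(hs,(h0,smin,vmin),(h1,255,255))
    x0,y0,x1,y1=box;k=np.zeros_like(m);k[y0:y1,x0:x1]=m[y0:y1,x0:x1]
    n,_,st,ce=cv2.connectedComponentsWithStats(k)
    return [(ce[i].round(1).tolist(),st[i].tolist()) for i in range(1,n) if st[i][4]>=amin]
def crop(im,x0,y0,x1,y1,s):return cv2.resize(im[y0:y1,x0:x1],None,fx=s,fy=s,interpolation=cv2.INTER_CUBIC)
E
python3 - <<'E'
from h import *
t=cv2.imread('pics/top0.png');s=cv2.imread('pics/side0.png')
a=crop(t,235,125,455,265,3.6);b=crop(s,230,140,450,360,2.7)
cv2.imwrite('pics/ct.png',a);cv2.imwrite('pics/cs.png',b)
t=t[:,:,::-1].copy();s=s[:,:,::-1].copy()
bt=(225,125,455,265);bs=(230,140,450,360)
for nm,h in dict(yellow=(22,33),orange=(8,21),green=(45,85),blue=(100,125)).items():
    print(nm,'TOP',blobs(t,*h,bt));print('  SIDE',blobs(s,*h,bs))
print(proj('top',[.158,.5,.23]),proj('side',[.158,.5,.23]))
E
```

```text
yellow TOP [([309.8, 139.5], [308, 137, 4, 5, 11]), ([296.2, 142.2], [294, 140, 5, 5, 20]), ([290.1, 212.7], [286, 206, 9, 14, 104]), ([395.5, 219.9], [394, 218, 4, 5, 15]), ([391.3, 228.5], [387, 227, 10, 3, 11])]
  SIDE [([392.9, 221.5], [389, 218, 9, 8, 42]), ([312.2, 225.0], [305, 222, 15, 7, 101])]
orange TOP [([295.5, 142.7], [292, 139, 8, 8, 30]), ([392.0, 222.8], [384, 215, 17, 17, 189])]
  SIDE [([391.3, 220.8], [388, 217, 9, 9, 21]), ([305.1, 264.9], [300, 260, 11, 11, 97]), ([305.1, 288.4], [294, 279, 23, 18, 229])]
green TOP [([426.6, 195.4], [423, 192, 8, 8, 50]), ([349.6, 242.5], [342, 235, 17, 17, 202])]
  SIDE [([297.4, 169.2], [290, 159, 16, 21, 244]), ([273.1, 224.3], [268, 220, 11, 9, 71]), ([274.9, 247.4], [265, 240, 21, 14, 157]), ([360.9, 354.7], [355, 350, 12, 10, 99])]
blue TOP [([303.6, 141.9], [301, 138, 7, 8, 44]), ([431.3, 147.6], [423, 138, 20, 17, 174]), ([305.8, 151.0], [298, 144, 15, 13, 103]), ([316.3, 189.9], [309, 180, 16, 18, 170]), ([271.9, 200.7], [265, 192, 16, 18, 166]), ([404.8, 204.8], [402, 203, 6, 4, 16]), ([378.2, 205.6], [375, 205, 7, 3, 11]), ([349.6, 207.8], [344, 207, 12, 3, 29]), ([360.3, 206.9], [358, 206, 6, 3, 11]), ([228.5, 244.9], [225, 238, 9, 14, 104])]
  SIDE [([256.7, 145.0], [255, 141, 4, 9, 25]), ([315.1, 157.9], [311, 155, 9, 7, 53]), ([269.2, 164.6], [263, 158, 13, 14, 133]), ([379.6, 174.4], [376, 171, 9, 7, 45]), ([314.2, 179.9], [306, 175, 17, 9, 78]), ([333.8, 185.6], [331, 183, 7, 6, 35]), ([377.5, 196.5], [369, 191, 17, 10, 97]), ([332.0, 208.1], [323, 203, 19, 11, 107]), ([325.6, 265.9], [324, 255, 6, 20, 67]), ([331.0, 284.9], [329, 278, 5, 12, 19]), ([390.9, 324.3], [336, 306, 112, 37, 2058])]
[ 28.30420826 352.62206209] [186.08983951  71.12572007]
```

View pics/ct.png

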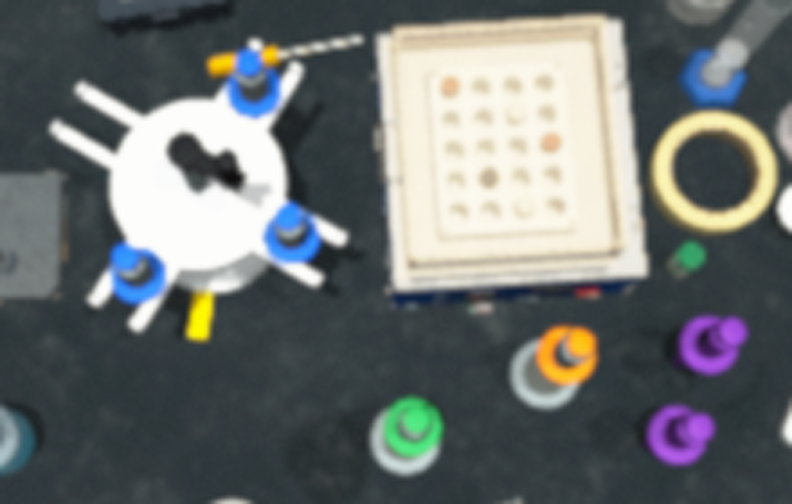

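View pics/cs.png

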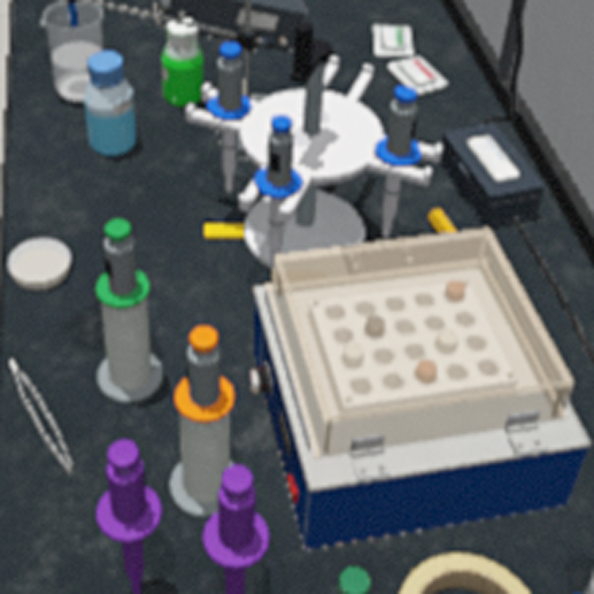

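The orange-flanged pipette with the orange button is at top (391,225) and side (305,285). It fits the description. The purple ones at (432,220) and (424,246) are rejected. The empty fork points to the upper left in the top view, towards about (255,155). Next I'll measure all of these.

Run:
```python
from h import *
np.set_printoptions(precision=4,suppress=True)
t=cv2.imread('pics/top0.png')[:,:,::-1].copy();s=cv2.imread('pics/side0.png')[:,:,::-1].copy()
# hung flanges: side flange/buttons and top; order: A(left top img 272,200), B(316,190), C(306,151)
F=[plane('side',*q,.1375) for q in((314.2,179.9),(332,208.1),(377.5,196.5))];print('flange side z.1375',F)
B=[plane('side',*q,.205) for q in((315.1,157.9),(333.8,185.6),(379.6,174.4))];print('buttons side z.205',B)
G=[plane('top',*q,.138) for q in((271.9,200.7),(316.3,189.9),(305.8,151.0))];print('top blobs z.138',G)
print('axis est',(F[0]+F[2])/2,(B[0]+B[2])/2)
# disc white in top
g=cv2.cvtColor(t,cv2.COLOR_RGB2GRAY);m=(g>190).astype(np.uint8)
m[:, :225]=0;m[:,335:]=0;m[:125]=0;m[230:]=0
m=cv2.morphologyEx(m,cv2.MORPH_CLOSE,np.ones((9,9)));m=cv2.morphologyEx(m,cv2.MORPH_OPEN,np.ones((17,17)))
c=max(cv2.findContours(m,0,1)[0],key=cv2.contourArea);(u,v),r=cv2.minEnclosingCircle(c);M=cv2.moments(c)
print('disc',u,v,r,M['m10']/M['m00'],M['m01']/M['m00'],plane('top',M['m10']/M['m00'],M['m01']/M['m00'],.135))
# yellow pointer
for z in (0.,.02,.04): print('yellow',z,plane('top',290.1,212.7,z),plane('side',312.2,225,z))
print('yellow tri',tri((290.1,212.7),(312.2,225)))
print('orange btn side',tri((395,221),(305.1,264.9)),'flange z~.1145+')
for nm,tt,bf,bb in(('or',(390.5,226),(305.1,288.4),(305.1,264.9)),('gr',(347,244.5),(274.9,247.4),(273.1,224.3))):
    print(nm,plane('side',*bf,.1145),plane('side',*bb,.181))
# dark on disc
d=((g<70)&(cv2.morphologyEx((g>0).astype(np.uint8),0,np.ones((1,1)))>0)).astype(np.uint8);d[:155]=0;d[185:]=0;d[:,:278]=0;d[:,306:]=0
n,_,st,ce=cv2.connectedComponentsWithStats(d);print('dark',st[1:],ce[1:])
a=crop(t,265,140,335,215,8);b=crop(s,300,145,390,225,8)
b=b[:600,:700];a=a[:600]
h=600;w=np.hstack([a,cv2.resize(b,(700*h//b.shape[0],h))])
cv2.imwrite('pics/k.png',cv2.resize(w,None,fx=.63,fy=.63)[:,:,::-1]);print(w.shape)
```

```text
flange side z.1375 [array([ 0.5308, -0.0636,  0.1375]), array([ 0.5575, -0.1817,  0.1375]), array([ 0.6778, -0.1528,  0.1375])]
buttons side z.205 [array([ 0.5328, -0.0621,  0.205 ]), array([ 0.5593, -0.1815,  0.205 ]), array([ 0.6754, -0.1522,  0.205 ])]
top blobs z.138 [array([ 0.5325, -0.0572,  0.138 ]), array([ 0.5609, -0.1797,  0.138 ]), array([ 0.6737, -0.1512,  0.138 ])]
axis est [ 0.6043 -0.1082  0.1375] [ 0.6041 -0.1071  0.205 ]
disc 286.5976867675781 176.30172729492188 30.335309982299805 288.7525514616848 176.55206711641583 [ 0.601  -0.1031  0.135 ]
yellow 0.0 [ 0.5214 -0.0937  0.    ] [ 0.5225 -0.089   0.    ]
yellow 0.02 [ 0.518  -0.0957  0.02  ] [ 0.5196 -0.1101  0.02  ]
yellow 0.04 [ 0.5147 -0.0977  0.04  ] [ 0.5167 -0.1312  0.04  ]
yellow tri (array([ 0.5212, -0.0941,  0.0047]), np.float64(0.0012041905080989344))
orange btn side (array([ 0.467 , -0.3848,  0.178 ]), np.float64(0.002996747639518469)) flange z~.1145+
or [ 0.4673 -0.3906  0.1145] [ 0.4683 -0.3872  0.181 ]
gr [ 0.4143 -0.2707  0.1145] [ 0.4146 -0.267   0.181 ]
dark [[283 163  19  14 128]] [[291.4453 169.6719]]
(600, 1260, 3)
```

View pics/k.png

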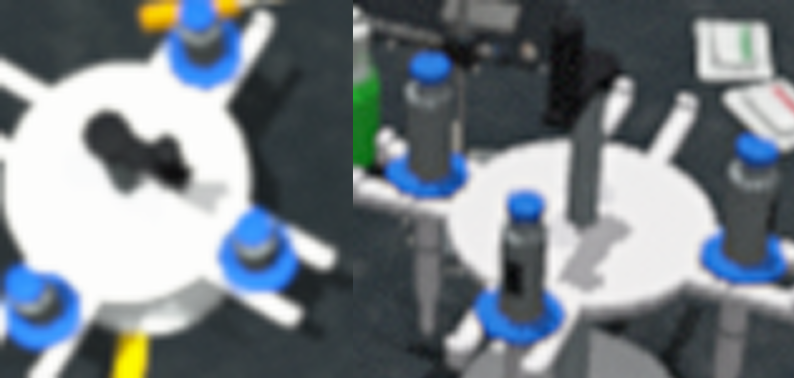

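Run:
```python
from h import *
np.set_printoptions(precision=4,suppress=True)
M=R.from_rotvec(monitor.get_obs()['ee_rot']).as_matrix();print('tool axes',M.T)
ax=np.array([.604,-.1075]);
for nm,p in dict(knobtop=[.583,-.1415,.276],armtop_axis=[.604,-.1075,.23],knobbase=[.583,-.1415,.23]).items():print(nm,proj('top',p),proj('side',p))
print('box edge',[plane('top',*q,.12) for q in((343,206),(412,204))],tri((412,204),(446,282)),tri((343,206),(325,247)))
print('purple',tri((435,218),(317,318)),tri((427,244),(275,310)))
print('bottle cap',plane('side',269,164,.11),plane('top',231,244,.11))
print('beaker rods tips',tri((178,260),(254,105)),'stand rod',tri((205,180),(322,97)))
```

```text
tool axes [[-0.9536  0.3011 -0.    ]
 [ 0.3011  0.9536 -0.0018]
 [-0.0005 -0.0017 -1.    ]]
knobtop [298.5939 168.5523] [342.2465 149.0924]
armtop_axis [286.6639 165.8313] [347.0663 157.4072]
knobbase [300.0005 173.5802] [341.202  165.9704]
box edge [array([ 0.5179, -0.253 ,  0.12  ]), array([ 0.5206, -0.4443,  0.12  ])] (array([ 0.5994, -0.4644,  0.207 ]), np.float64(0.19936846387164245)) (array([ 0.5275, -0.2545,  0.0823]), np.float64(0.00528960814535877))
purple (array([ 0.475 , -0.4928,  0.1637]), np.float64(0.0019409381930122272)) (array([ 0.4058, -0.4674,  0.1642]), np.float64(6.963095587335724e-05))
bottle cap [0.4168 0.0667 0.11  ] [0.4175 0.0591 0.11  ]
beaker rods tips (array([0.3786, 0.1482, 0.2558]), np.float64(0.020254048412624834)) stand rod (array([0.5611, 0.0769, 0.3011]), np.float64(0.018155999193489755))
```

The projected knob matches the dark blob at top (299,170) and side (342,159). The carousel angle is about −113° (4.32 rad), so I'll turn it +113° counter-clockwise. I start by rising and heading over, clear of the beaker's rods.

```bash
python3 -m crank '[{"slide":[0,0,-0.035],"spin":-0.05},{"slide":[0,0,-0.035],"spin":-0.05},{"slide":[0,0,-0.035],"spin":-0.047},{"slide":[-0.02,-0.037,0],"spin":0},{"slide":[-0.021,-0.037,0],"spin":0},{"slide":[-0.021,-0.037,0],"spin":0},{"slide":[-0.021,-0.037,0],"spin":0},{"slide":[-0.021,-0.037,0],"spin":0},{"slide":[-0.021,-0.037,0],"spin":0},{"slide":[-0.02,-0.037,0],"spin":0}]' 0
python3 -m crank '[{"slide":[-0.0126,-0.0346,0],"spin":0},{"slide":[-0.0126,-0.0346,0],"spin":0},{"slide":[-0.0126,-0.0346,0],"spin":0},{"slide":[-0.0126,-0.0346,0],"spin":0},{"slide":[-0.0126,-0.0346,0],"spin":0},{"slide":[-0.0126,-0.0346,0],"spin":0},{"slide":[-0.0126,-0.0346,0],"spin":0},{"slide":[-0.0126,-0.0346,0],"spin":0},{"slide":[-0.0126,-0.0346,0],"spin":0},{"slide":[-0.0126,-0.0346,0],"spin":0}]' 0
python3 -c "
from h import *
o=monitor.get_obs();print(o['joint_pos'],R.from_rotvec(o['ee_rot']).as_matrix().T)"
```

```text
clock: 1.1
tool_pos: [0.2603, 0.2202, 0.336]
ee_rot: [0.248, 3.132, -0.001]
force: [0.9, -0.7, 1.0]
grip_width: 0.0851
clock: 2.1
tool_pos: [0.3296, -0.1411, 0.3361]
ee_rot: [-0.25, -3.131, -0.0]
force: [1.4, 1.2, 0.5]
grip_width: 0.085
[-4.04757318e-01 -5.62008452e-02 -2.30182603e-01  1.39707656e+00
  2.30852769e-04 -2.45331219e-01] [[-9.87318534e-01  1.58751608e-01  1.98080127e-04]
 [ 1.58751661e-01  9.87318504e-01  2.87572804e-04]
 [-1.49915529e-04  3.15371509e-04 -9.99999939e-01]]
```

```bash
python3 -m crank '[{"slide":[-0.025,0.004,0],"spin":0},{"slide":[-0.025,0.004,0],"spin":0},{"slide":[-0.025,0.004,0],"spin":0},{"slide":[-0.025,0.004,0],"spin":0},{"slide":[-0.025,0.004,0],"spin":0},{"slide":[-0.025,0.004,0],"spin":0},{"slide":[-0.025,0.004,0],"spin":0},{"slide":[-0.025,0.004,0],"spin":0},{"slide":[-0.025,0.004,0],"spin":0},{"slide":[-0.025,0.004,0],"spin":0}]' 0
python3 -c "
from h import *
s=vision.capture('side');t=vision.capture('top')
w=np.hstack([crop(t,250,130,350,230,4),crop(s,290,100,390,200,4)]);cv2.imwrite('pics/k2.png',w[:,:,::-1])"
```

```text
clock: 3.1
tool_pos: [0.5839, -0.1395, 0.3356]
ee_rot: [-0.249, -3.13, -0.0]
force: [0.1, -0.3, 0.7]
grip_width: 0.0856
```

View pics/k2.png

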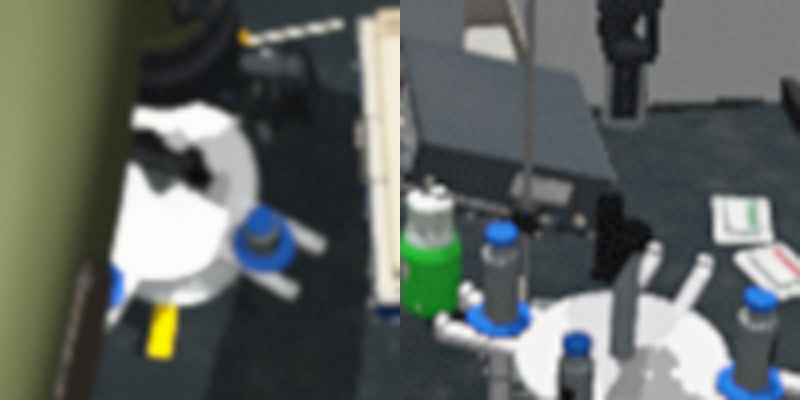

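The gripper hangs straight above the knob: its tips are at side (345,129) and the knob is at (342,149–170). I'll descend and close.

```bash
python3 -m crank '[{"slide":[0,-0.002,0.023],"spin":0},{"slide":[0,0,0.023],"spin":0},{"slide":[0,0,0.023],"spin":0},{"slide":[0,0,0.0235],"spin":0},{"slide":[0,0,0],"spin":0},{"slide":[0,0,0],"spin":0},{"slide":[0,0,0],"spin":0},{"slide":[0,0,0],"spin":0},{"slide":[0,0,0],"spin":0},{"slide":[0,0,0],"spin":0}]' 0
python3 -m crank '[{"slide":[0,0,0],"spin":0},{"slide":[0,0,0],"spin":0},{"slide":[0,0,0],"spin":0},{"slide":[0,0,0],"spin":0},{"slide":[0,0,0],"spin":0},{"slide":[0,0,0],"spin":0},{"slide":[0,0,0],"spin":0},{"slide":[0,0,0],"spin":0},{"slide":[0,0,0],"spin":0},{"slide":[0,0,0],"spin":0}]' 1 40
```

```text
clock: 4.2
tool_pos: [0.5832, -0.1417, 0.2445]
ee_rot: [0.249, 3.13, -0.0]
force: [-0.6, -0.5, 0.6]
grip_width: 0.0854
clock: 5.2
tool_pos: [0.5841, -0.1385, 0.2442]
ee_rot: [0.246, 3.13, 0.01]
force: [2.2, 8.4, 1.1]
grip_width: 0.015
```

Run:
```python
from h import *
ax=np.array([.604,-.105]);X=np.array([-.9873,.1588]);Y=np.array([.1588,.9873])
a=np.radians(np.linspace(238,238+113,21));P=ax+.04*np.c_[np.cos(a),np.sin(a)]
P=np.vstack([[.5832,-.1417],P[1:]]);d=np.diff(P,axis=0)
print(np.c_[d@X,d@Y].round(4).tolist())
```

```text
[[-0.0029, 0.0013], [-0.0038, -0.001], [-0.0039, -0.0006], [-0.0039, -0.0002], [-0.0039, 0.0002], [-0.0039, 0.0006], [-0.0038, 0.0009], [-0.0037, 0.0013], [-0.0036, 0.0017], [-0.0034, 0.002], [-0.0032, 0.0023], [-0.0029, 0.0026], [-0.0027, 0.0029], [-0.0024, 0.0032], [-0.002, 0.0034], [-0.0017, 0.0036], [-0.0013, 0.0037], [-0.001, 0.0038], [-0.0006, 0.0039], [-0.0002, 0.0039]]
```

```bash
python3 -m crank '[{"slide":[-0.0029,0.0013,0],"spin":0},{"slide":[-0.0038,-0.001,0],"spin":0},{"slide":[-0.0039,-0.0006,0],"spin":0},{"slide":[-0.0039,-0.0002,0],"spin":0},{"slide":[-0.0039,0.0002,0],"spin":0},{"slide":[-0.0039,0.0006,0],"spin":0},{"slide":[-0.0038,0.0009,0],"spin":0},{"slide":[-0.0037,0.0013,0],"spin":0},{"slide":[-0.0036,0.0017,0],"spin":0},{"slide":[-0.0034,0.002,0],"spin":0}]'
python3 -m crank '[{"slide":[-0.0032,0.0023,0],"spin":0},{"slide":[-0.0029,0.0026,0],"spin":0},{"slide":[-0.0027,0.0029,0],"spin":0},{"slide":[-0.0024,0.0032,0],"spin":0},{"slide":[-0.002,0.0034,0],"spin":0},{"slide":[-0.0017,0.0036,0],"spin":0},{"slide":[-0.0013,0.0037,0],"spin":0},{"slide":[-0.001,0.0038,0],"spin":0},{"slide":[-0.0006,0.0039,0],"spin":0},{"slide":[-0.0002,0.0039,0],"spin":0}]'
python3 - <<'E'
from h import *
np.set_printoptions(precision=4,suppress=True)
s=vision.capture('side');t=vision.capture('top')
w=np.hstack([crop(t,250,130,350,230,4),crop(s,290,130,390,230,4)]);cv2.imwrite('pics/k3.png',w[:,:,::-1])
print(blobs(s,100,125,(285,140,400,225)));print(blobs(t,100,125,(240,125,335,225)))
E
```

```text
clock: 6.2
tool_pos: [0.6188, -0.1408, 0.2441]
ee_rot: [-0.249, -3.129, -0.001]
force: [-5.0, 2.2, 4.6]
grip_width: 0.0149
clock: 7.2
tool_pos: [0.6431, -0.1121, 0.2442]
ee_rot: [0.25, 3.131, -0.003]
force: [-4.1, -3.8, 3.6]
grip_width: 0.0148
[([347.0, 147.5], [343, 144, 9, 8, 50]), ([340.7, 168.7], [338, 165, 6, 8, 26]), ([351.1, 168.5], [350, 166, 4, 6, 18]), ([381.0, 168.8], [378, 166, 7, 6, 30]), ([345.7, 187.2], [343, 184, 7, 7, 42]), ([378.0, 189.7], [371, 184, 16, 10, 84]), ([344.3, 210.3], [336, 205, 18, 11, 100])]
[([296.8, 151.0], [293, 149, 8, 5, 29]), ([319.9, 179.1], [313, 170, 16, 18, 162])]
```

View pics/k3.png

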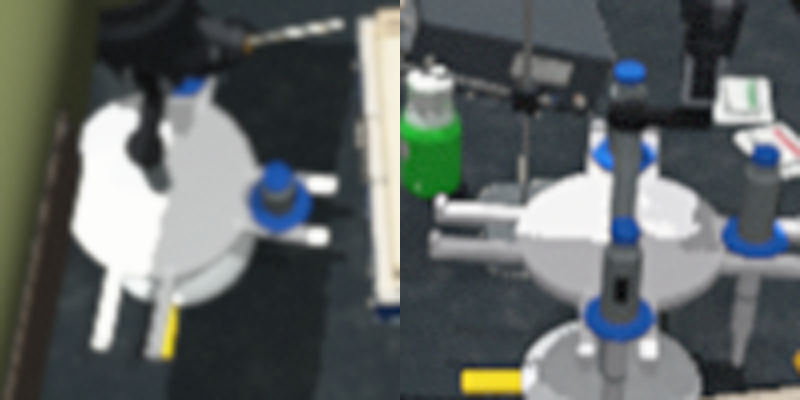

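The turned carousel now has its empty fork pointing to the front. In the top crop the tines are at (105,310) and (160,320) and the pointer is at (170,330); the fork stands higher, so parallax shifts it. I'll compute the residual angle.

Run:
```python
from h import *
np.set_printoptions(precision=4,suppress=True)
B=plane('side',344.3,210.3,.1375);Cc=plane('side',378,189.7,.1375);A=plane('side',345.9,168.6,.1375)
Bb=plane('side',345.7,187.2,.205);Ab=plane('side',347,147.5,.205);Cb=plane('side',381,168.8,.205)
Bt=plane('top',319.9,179.1,.138)
print(B,Cc,A,Bb,Cb,Ab,Bt)
print('axis',(A+B)/2,(Ab+Bb)/2)
an=lambda v:np.degrees(np.arctan2(v[1],v[0]))
print('fork angle from A-B',an(A-B)+90,an(Ab-Bb)+90,'C->',an((A+B)/2-Cc),an((Ab+Bb)/2-Cb))
# before: same cameras
F=[plane('side',*q,.1375) for q in((314.2,179.9),(332,208.1),(377.5,196.5))]
print('before',an(F[0]-F[2])-90,an((F[0]+F[2])/2-F[1]))
# pointer: long edge & ends, side and top
for n,z in(('side',.005),('top',.005)):
    im=vision.capture(n);hs=cv2.cvtColor(im,cv2.COLOR_RGB2HSV);m=cv2.inRange(hs,(22,110,60),(33,255,255))
    b=(295,215,330,235) if n=='side' else (280,203,300,225)
    k=np.zeros_like(m);k[b[1]:b[3],b[0]:b[2]]=m[b[1]:b[3],b[0]:b[2]];ys,xs=np.nonzero(k)
    W=np.array([plane(n,x,y,z) for x,y in zip(xs,ys)])[:,:2];c=W.mean(0);u=np.linalg.svd(W-c)[2][0];u*=-np.sign(u[0])
    print(n,c,len(xs),an(u),'ext',((W-c)@u).min(),((W-c)@u).max(),[ (an(c-a),np.linalg.norm(c-a)) for a in([.604,-.1075],[.604,-.105],[.604,-.103])])
# foot: grey disc; from side initial
```

```text
[ 0.5852 -0.1935  0.1375] [ 0.6864 -0.126   0.1375] [ 0.6239 -0.0232  0.1375] [ 0.5851 -0.1909  0.205 ] [ 0.685  -0.1299  0.205 ] [ 0.6227 -0.0236  0.205 ] [ 0.5915 -0.19    0.138 ]
axis [ 0.6046 -0.1084  0.1375] [ 0.6039 -0.1073  0.205 ]
fork angle from A-B 167.19197072128287 167.32794192710827 C-> 167.80627067700098 164.3874610837033
before 58.77827676278042 57.53867368786828
side [ 0.5216 -0.0942] 103 172.5840016617916 ext -0.01932375148034114 0.01993471327330982 [(np.float64(170.84324713252042), np.float64(0.08346459462142758)), (np.float64(172.5451615432827), np.float64(0.08310341405181818)), (np.float64(173.91643012965466), np.float64(0.08286765668502327))]
top [ 0.519  -0.1019] 37 170.82809074081428 ext -0.019670974637039453 0.018680736683943197 [(np.float64(176.2217293202486), np.float64(0.08518463945694178)), (np.float64(177.90236087718702), np.float64(0.0850564893782286)), (np.float64(179.24961012064367), np.float64(0.08500678357696143))]
```

Run:
```python
from h import *
np.set_printoptions(precision=4,suppress=True)
an=lambda v:np.degrees(np.arctan2(v[1],v[0]))
for n in('top','side'):
    im=cv2.imread(f'pics/{n}0.png')[:,:,::-1].copy()
    hs=cv2.cvtColor(im,cv2.COLOR_RGB2HSV);m=cv2.inRange(hs,(20,90,50),(35,255,255))
    b=(295,215,330,235) if n=='side' else (280,203,300,225)
    k=np.zeros_like(m);k[b[1]:b[3],b[0]:b[2]]=m[b[1]:b[3],b[0]:b[2]]
    c=max(cv2.findContours(k,0,1)[0],key=cv2.contourArea)[:,0]
    W=np.array([plane(n,*p,.006)[:2]*1000 for p in c],np.float32);print(n,cv2.minAreaRect(W))
    l=cv2.fitLine(W,cv2.DIST_L2,0,.01,.01).ravel();print('line angle',an(l[:2]),l[2:])
# tines now: white, threshold rows in top
im=vision.capture('top');g=cv2.cvtColor(im,cv2.COLOR_RGB2HSV)
for y in range(200,220,2):
    r=im[y,268:296].astype(int);sat=r.max(1)-r.min(1);w=np.where((r.min(1)>100)&(sat<50))[0]+268;print(y,w.tolist())
im=vision.capture('side')
for x in range(300,318,3):
    r=im[170:215,x].astype(int);print(x,(np.where((r.min(1)>120))[0]+170).tolist())
```

```text
top ((521.0664672851562, -94.0223617553711), (24.6356201171875, 40.62239074707031), 89.11466217041016)
line angle -8.449727 [521.0348 -94.2207]
side ((521.1356201171875, -95.16566467285156), (24.316097259521484, 39.194786071777344), 82.44383239746094)
line angle -7.294894 [522.1006 -95.3195]
200 [275, 276, 277, 278, 279, 280, 281, 282, 283, 284, 285, 286, 287, 288, 289, 290, 291, 292, 293, 294, 295]
202 [275, 276, 277, 278, 279, 280, 281, 282, 283, 284, 285, 286, 287, 288, 289, 290, 291, 292, 293, 294, 295]
204 [275, 276, 277, 278, 279, 280, 284, 285, 286, 287, 288, 289, 290, 291, 292, 293, 294, 295]
206 [274, 275, 276, 277, 278, 279, 289, 290, 291, 292, 294, 295]
208 [274, 275, 276, 277, 278, 279, 288, 289, 290, 291]
210 [274, 275, 276, 277, 278, 279, 288, 289, 290, 291]
212 [273, 274, 275, 276, 277, 278, 288, 289, 290]
214 [273, 274, 275, 276, 277, 278, 287, 288, 289, 290]
216 [273, 274, 275, 276, 277, 287, 288, 289]
218 [287, 288, 289]
300 [179, 180, 181, 182, 183, 184, 185, 190, 191, 192, 193, 194]
303 [181, 182, 183, 184, 185, 190, 191, 192, 193, 194]
306 [181, 182, 183, 184, 185, 191, 192, 193, 194]
309 [181, 182, 183, 184, 185, 191, 192, 193, 194]
312 [177, 178, 181, 182, 183, 184, 185, 191, 192, 193, 194]
315 [179, 181, 182, 183, 184, 185, 188, 189, 190, 191, 192, 193, 194]
```

Run:
```python
from h import *
np.set_printoptions(precision=4,suppress=True)
an=lambda v:np.degrees(np.arctan2(v[1],v[0]))
p=plane('top',283.3,208,.135)[:2];q=plane('top',281.5,216,.135)[:2];print(p,q,an(q-p))
for a in([.604,-.108],[.604,-.106],[.604,-.104]):
    m=(p+q)/2;print(a,'tines',an(m-a),'pointer top',an(np.array([.521,-.0941])-a),'side',an(np.array([.5216,-.0948])-a))
# tine centre lines in side, top surface approx: edges top rows
for x in(303,309):
    a=plane('side',x,183,.132);b=plane('side',x,192,.132);print(x,a,b)
```

```text
[ 0.5121 -0.0884] [ 0.4899 -0.0836] 167.82347031170892
[0.604, -0.108] tines 167.95749726724915 pointer top 170.49290672899204 side 170.89887571476487
[0.604, -0.106] tines 169.02599262022852 pointer top 171.84090669899462 side 172.2596588411621
[0.604, -0.104] tines 170.10227108274648 pointer top 173.19806074649793 side 173.629283068106
303 [ 0.5008 -0.066   0.132 ] [ 0.4964 -0.1039  0.132 ]
309 [ 0.5164 -0.068   0.132 ] [ 0.5116 -0.1058  0.132 ]
```

The fork reads about 167.7° and the pointer about 171.5°, so another +3.5° is needed. That is 2.5 mm at the knob along tool +y.

```bash
python3 -m crank '[{"slide":[0,0.0013,0],"spin":0},{"slide":[0,0.0013,0],"spin":0},{"slide":[0,0,0],"spin":0},{"slide":[0,0,0],"spin":0},{"slide":[0,0,0],"spin":0},{"slide":[0,0,0],"spin":0},{"slide":[0,0,0],"spin":0},{"slide":[0,0,0],"spin":0},{"slide":[0,0,0],"spin":0},{"slide":[0,0,0],"spin":0}]'
cat > chk.py <<'E'
from h import *
an=lambda v:np.degrees(np.arctan2(v[1],v[0]))
s=vision.capture('side');t=vision.capture('top')
bl=blobs(s,100,125,(285,140,400,225));print(bl)
big=[b for b in bl if b[1][2]>=15 and b[1][1]>180]
C0,B0=sorted([b[0] for b in big],key=lambda p:-p[0])[:2]
B=plane('side',*B0,.1375);Cc=plane('side',*C0,.1375)
a=np.array([.6045,-.1082]);print('B ang+... fork',an(B[:2]-a)%360-90,an(Cc[:2]-a)+180,'side pointer',170.9)
for y in(208,212,216):
    r=t[y,266:300].astype(int);w=np.where((r.min(1)>100)&(r.max(1)-r.min(1)<50))[0]+266;print(y,w.tolist())
E
python3 chk.py
```

```text
clock: 8.5
tool_pos: [0.6437, -0.109, 0.2442]
ee_rot: [0.249, 3.131, -0.001]
force: [-3.2, -1.6, 5.0]
grip_width: 0.015
[([344.2, 147.4], [340, 144, 9, 7, 48]), ([339.1, 168.7], [336, 164, 8, 9, 36]), ([380.7, 167.0], [378, 165, 6, 5, 28]), ([378.1, 188.2], [371, 182, 16, 11, 85]), ([348.4, 187.5], [345, 184, 8, 7, 41]), ([347.3, 210.5], [339, 205, 18, 11, 103])]
B ang+... fork 171.93935007307618 171.99538537314547 side pointer 170.9
208 [276, 277, 278, 279, 280, 281, 290, 291, 292, 293]
212 [275, 276, 277, 278, 279, 280, 290, 291, 292, 293]
216 [274, 275, 276, 277, 278, 279, 289, 290, 291, 292]
```

The fork is now at 172.0° against a pointer at 171–172° in both views, so it is aligned. I'll release, rise, and move towards the orange pipette.

```bash
python3 -m crank '[{"slide":[0,0,0],"spin":0},{"slide":[0,0,0],"spin":0},{"slide":[0,0,0],"spin":0},{"slide":[0,0,0],"spin":0},{"slide":[0,0,0],"spin":0},{"slide":[0,0,-0.02],"spin":0},{"slide":[0,0,-0.02],"spin":0},{"slide":[0,0,-0.02],"spin":0},{"slide":[0,0,-0.02],"spin":0},{"slide":[0,0,-0.02],"spin":0}]' 0
python3 -m crank '[{"slide":[0.0130,-0.0304,0],"spin":0},{"slide":[0.0130,-0.0304,0],"spin":0},{"slide":[0.0130,-0.0304,0],"spin":0},{"slide":[0.0130,-0.0304,0],"spin":0},{"slide":[0.0130,-0.0304,0],"spin":0},{"slide":[0.0130,-0.0304,0],"spin":0},{"slide":[0.0130,-0.0304,0],"spin":0},{"slide":[0.0130,-0.0304,0],"spin":0},{"slide":[0.0130,-0.0304,0],"spin":0},{"slide":[0.0130,-0.0304,0],"spin":0}]'
python3 - <<'E'
from h import *
s=vision.capture('side');t=vision.capture('top')
w=np.hstack([crop(t,250,130,350,230,4),crop(s,260,150,360,250,4)]);cv2.imwrite('pics/k4.png',w[:,:,::-1])
import subprocess;exec(open('chk.py').read())
E
```

```text
clock: 9.6
tool_pos: [0.6436, -0.1087, 0.3446]
ee_rot: [0.249, 3.131, 0.0]
force: [-0.7, -0.5, -0.7]
grip_width: 0.0852
clock: 10.6
tool_pos: [0.4664, -0.3894, 0.3439]
ee_rot: [0.249, 3.131, -0.0]
force: [0.2, -1.2, -0.0]
grip_width: 0.0853
[([344.2, 147.3], [340, 144, 9, 7, 50]), ([339.1, 168.7], [336, 164, 8, 9, 35]), ([380.7, 166.8], [378, 164, 7, 6, 31]), ([378.0, 188.1], [371, 182, 17, 11, 90]), ([348.3, 187.2], [345, 184, 8, 7, 44]), ([347.2, 210.3], [339, 205, 18, 11, 105])]
B ang+... fork 171.8127629453237 172.2783457287139 side pointer 170.9
208 [276, 277, 278, 279, 280, 290, 291, 292, 293, 294]
212 [275, 276, 277, 278, 279, 280, 289, 290, 291, 292, 293]
216 [274, 275, 276, 277, 278, 279, 289, 290, 291, 292, 293]
```

View pics/k4.png

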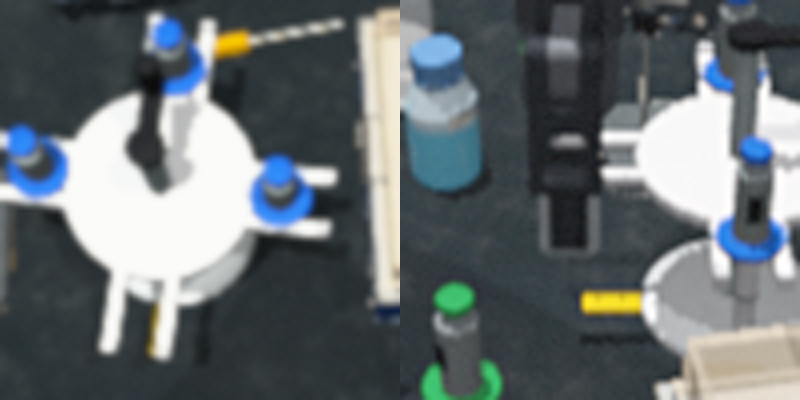

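The empty fork holds its place: the tines at top crop (115,310) and (170,315) straddle the pointer line once parallax is allowed for. I'll descend on the orange handle and grip it.

```bash
python3 -m crank '[{"slide":[-0.001,0.001,0.027],"spin":0},{"slide":[0,0,0.027],"spin":0},{"slide":[0,0,0.027],"spin":0},{"slide":[0,0,0.027],"spin":0},{"slide":[0,0,0.027],"spin":0},{"slide":[0,0,0.027],"spin":0},{"slide":[0,0,0.027],"spin":0},{"slide":[0,0,0.025],"spin":0},{"slide":[0,0,0],"spin":0},{"slide":[0,0,0],"spin":0}]' 0
python3 -m crank '[{"slide":[0,0,0],"spin":0},{"slide":[0,0,0],"spin":0},{"slide":[0,0,0],"spin":0},{"slide":[0,0,0],"spin":0},{"slide":[0,0,0],"spin":0},{"slide":[0,0,0],"spin":0},{"slide":[0,0,0],"spin":0},{"slide":[0,0,0],"spin":0},{"slide":[0,0,0],"spin":0},{"slide":[0,0,0],"spin":0}]' 1 35
```

```text
clock: 11.8
tool_pos: [0.4688, -0.3865, 0.13]
ee_rot: [-0.247, -3.131, -0.001]
force: [0.2, 0.0, 0.6]
grip_width: 0.0851
clock: 12.8
tool_pos: [0.4686, -0.3877, 0.1306]
ee_rot: [0.249, 3.131, -0.001]
force: [0.4, 1.4, 4.8]
grip_width: 0.0232
```

```bash
python3 -m crank '[{"slide":[0,0,-0.015],"spin":0},{"slide":[0,0,-0.02],"spin":0},{"slide":[0,0,-0.025],"spin":0},{"slide":[0,0,-0.025],"spin":0},{"slide":[0,0,-0.025],"spin":0},{"slide":[0,0,-0.025],"spin":0},{"slide":[0,0,-0.025],"spin":0},{"slide":[0,0,-0.025],"spin":0},{"slide":[0,0,-0.025],"spin":0},{"slide":[0,0,0],"spin":0}]'
python3 - <<'E'
from h import *
s=vision.capture('side');p=monitor.get_obs()['tool_pos'];print(p)
b=blobs(s,8,21,(230,60,420,360));print(b)
for dz in(.0146+.038,.0146-.0305):print(proj('side',p+[0,0,dz]))
cv2.imwrite('pics/k5.png',crop(s,230,120,390,320,3)[:,:,::-1])
E
```

```text
clock: 13.8
tool_pos: [0.4693, -0.3886, 0.3429]
ee_rot: [0.249, 3.127, -0.006]
force: [-0.0, -0.2, -0.4]
grip_width: 0.023
[ 0.46893582 -0.38818125  0.34082716]
[([304.5, 209.2], [291, 200, 28, 17, 262]), ([390.3, 221.8], [388, 217, 7, 9, 15])]
[304.42641821 173.45538074]
[304.82996735 207.34238348]
```

View pics/k5.png

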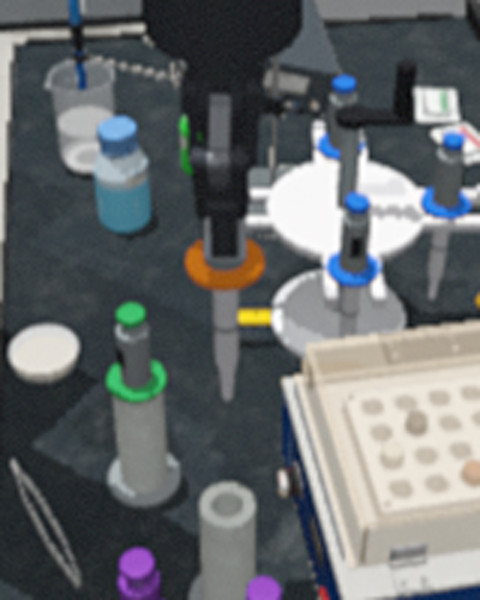

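The pipette is held upright and clear of the empty rest at crop (228,500). I'll carry it over the green one to a point outside the fork.

```bash
python3 -m crank '[{"slide":[0.0077,0.0297,0],"spin":0},{"slide":[0.0077,0.0297,0],"spin":0},{"slide":[0.0077,0.0297,0],"spin":0},{"slide":[0.0077,0.0297,0],"spin":0},{"slide":[0.0077,0.0297,0],"spin":0},{"slide":[0.0077,0.0297,0],"spin":0},{"slide":[0.0077,0.0297,0],"spin":0},{"slide":[0.0077,0.0297,0],"spin":0},{"slide":[0.0077,0.0297,0],"spin":0},{"slide":[0.0077,0.0297,0],"spin":0}]'
python3 -m crank '[{"slide":[0,0,0],"spin":0},{"slide":[0,0,0.025],"spin":0},{"slide":[0,0,0.025],"spin":0},{"slide":[0,0,0.025],"spin":0},{"slide":[0,0,0.025],"spin":0},{"slide":[0,0,0.025],"spin":0},{"slide":[0,0,0.024],"spin":0},{"slide":[0,0,0.02],"spin":0},{"slide":[0,0,0],"spin":0},{"slide":[0,0,0],"spin":0}]'
python3 - <<'E'
from h import *
s=vision.capture('side');t=vision.capture('top');p=monitor.get_obs()['tool_pos'];print(p)
print('flange',blobs(s,5,21,(230,60,370,360)),proj('side',p+[0,0,.0146-.0305]))
w=np.hstack([crop(t,240,150,340,250,3.9),crop(s,250,130,350,230,3.9)]);cv2.imwrite('pics/k6.png',w[:,:,::-1])
exec(open('chk.py').read())
E
```

```text
clock: 14.85
tool_pos: [0.4381, -0.0808, 0.3379]
ee_rot: [-0.249, -3.129, -0.0]
force: [0.4, 0.8, 0.1]
grip_width: 0.0231
clock: 15.85
tool_pos: [0.4384, -0.0824, 0.1701]
ee_rot: [-0.25, -3.129, 0.0]
force: [-0.4, -0.1, -0.3]
grip_width: 0.0231
[ 0.43987641 -0.08247829  0.17151242]
flange [([279.3, 183.3], [271, 177, 17, 11, 104])] [279.69849273 181.26596348]
[([344.2, 147.3], [340, 144, 9, 7, 49]), ([339.1, 168.7], [336, 164, 8, 9, 36]), ([380.7, 166.8], [378, 164, 7, 6, 31]), ([378.0, 188.1], [371, 182, 17, 11, 90]), ([348.3, 187.2], [345, 184, 8, 7, 44]), ([347.2, 210.4], [339, 205, 18, 11, 105])]
B ang+... fork 171.7981096468551 172.2783457287139 side pointer 170.9
208 [290, 291, 292, 293]
212 [290, 291, 292, 293]
216 [289, 290, 291, 292]
```

View pics/k6.png

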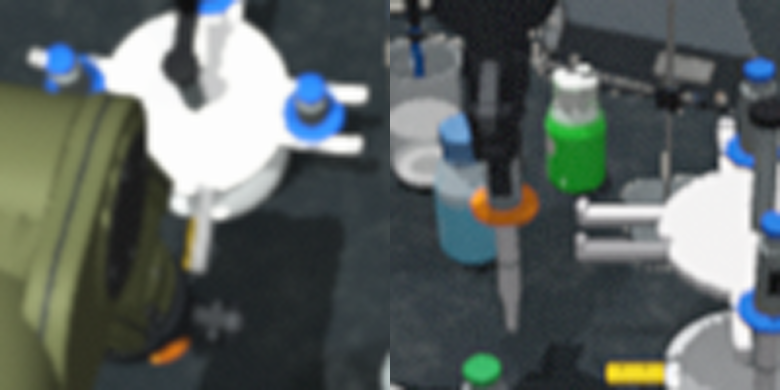

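The held pipette is outside the fork with its flange at crop (505,205), above the lips at (583,208) and (583,243). I'll slide it in.

```bash
python3 -m crank '[{"slide":[-0.0101,0.0003,0],"spin":0},{"slide":[-0.0101,0.0003,0],"spin":0},{"slide":[-0.0101,0.0003,0],"spin":0},{"slide":[-0.0101,0.0003,0],"spin":0},{"slide":[-0.0101,0.0003,0],"spin":0},{"slide":[-0.0101,0.0003,0],"spin":0},{"slide":[-0.0101,0.0003,0],"spin":0},{"slide":[-0.0101,0.0003,0],"spin":0},{"slide":[0,0,0],"spin":0},{"slide":[0,0,0],"spin":0}]'
python3 - <<'E'
from h import *
s=vision.capture('side');t=vision.capture('top');p=monitor.get_obs()['tool_pos'];print(p)
print('flange',blobs(s,5,21,(230,60,370,360)),proj('side',p+[0,0,.0146-.0305]))
cv2.imwrite('pics/k7.png',crop(s,270,150,370,240,7)[:,:,::-1])
exec(open('chk.py').read())
E
```

```text
clock: 17.05
tool_pos: [0.5193, -0.0924, 0.1706]
ee_rot: [-0.249, -3.131, -0.0]
force: [-0.3, 0.8, -0.6]
grip_width: 0.0228
[ 0.51881131 -0.09238098  0.17070207]
flange [([310.3, 182.9], [302, 177, 18, 11, 105])] [311.13245562 181.45593545]
[([344.2, 147.3], [340, 144, 9, 7, 49]), ([339.1, 168.7], [336, 164, 8, 9, 36]), ([380.7, 166.8], [378, 164, 7, 6, 31]), ([377.9, 188.1], [371, 182, 16, 11, 89]), ([348.4, 187.5], [345, 184, 8, 7, 41]), ([347.2, 210.5], [339, 205, 18, 11, 102])]
B ang+... fork 171.78358660336983 172.27732457823646 side pointer 170.9
208 [277, 292, 293]
212 [275, 276, 277, 278, 279, 289, 290, 291, 292, 293]
216 [274, 275, 276, 277, 278, 279, 289, 290, 291, 292]
```

View pics/k7.png

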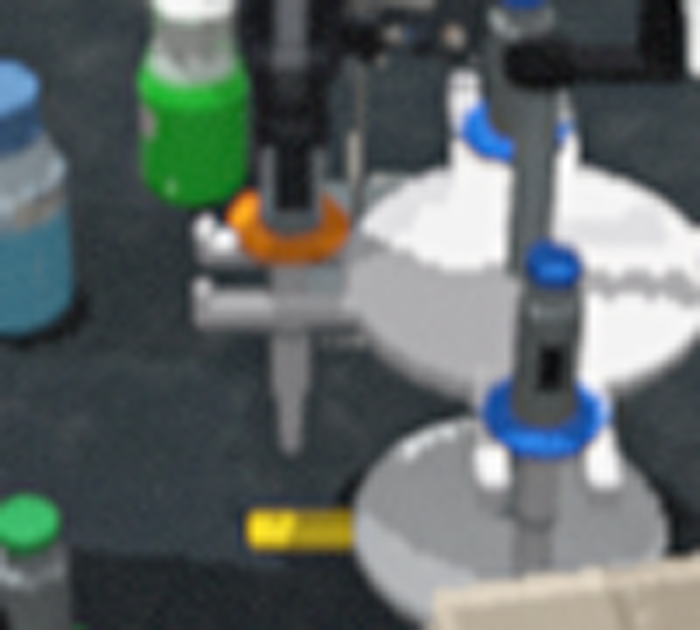

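The stem hangs between the tines, the flange is above them, and there is no contact force. I'll lower it gently.

```bash
python3 -m crank '[{"slide":[0,0,0.003],"spin":0},{"slide":[0,0,0.003],"spin":0},{"slide":[0,0,0.003],"spin":0},{"slide":[0,0,0.002],"spin":0},{"slide":[0,0,0.001],"spin":0},{"slide":[0,0,0],"spin":0},{"slide":[0,0,0],"spin":0},{"slide":[0,0,0],"spin":0},{"slide":[0,0,0],"spin":0},{"slide":[0,0,0],"spin":0}]'
python3 -m crank '[{"slide":[0,0,0.001],"spin":0},{"slide":[0,0,0.001],"spin":0},{"slide":[0,0,0.001],"spin":0},{"slide":[0,0,0],"spin":0},{"slide":[0,0,0],"spin":0},{"slide":[0,0,0],"spin":0},{"slide":[0,0,0],"spin":0},{"slide":[0,0,0],"spin":0},{"slide":[0,0,0],"spin":0},{"slide":[0,0,0],"spin":0}]'
```

```text
clock: 18.25
tool_pos: [0.5195, -0.0925, 0.1589]
ee_rot: [0.249, 3.132, -0.0]
force: [-0.2, 0.2, -0.5]
grip_width: 0.0232
clock: 19.25
tool_pos: [0.5194, -0.0925, 0.1558]
ee_rot: [0.249, 3.132, 0.0]
force: [-0.2, -1.3, -0.7]
grip_width: 0.0232
```

```bash
python3 -m crank '[{"slide":[0,0,0.001],"spin":0},{"slide":[0,0,0.001],"spin":0},{"slide":[0,0,0],"spin":0},{"slide":[0,0,0],"spin":0},{"slide":[0,0,0],"spin":0},{"slide":[0,0,0],"spin":0},{"slide":[0,0,0],"spin":0},{"slide":[0,0,0],"spin":0},{"slide":[0,0,0],"spin":0},{"slide":[0,0,0],"spin":0}]'
python3 -m crank '[{"slide":[0,0,0.001],"spin":0},{"slide":[0,0,0],"spin":0},{"slide":[0,0,0],"spin":0},{"slide":[0,0,0],"spin":0},{"slide":[0,0,0],"spin":0},{"slide":[0,0,0],"spin":0},{"slide":[0,0,0],"spin":0},{"slide":[0,0,0],"spin":0},{"slide":[0,0,0],"spin":0},{"slide":[0,0,0],"spin":0}]'
```

```text
clock: 20.25
tool_pos: [0.5194, -0.0924, 0.1538]
ee_rot: [-0.249, -3.132, -0.0]
force: [-0.4, -0.3, 0.1]
grip_width: 0.0231
clock: 21.25
tool_pos: [0.5195, -0.0925, 0.1535]
ee_rot: [0.249, 3.131, -0.0]
force: [-1.6, 0.9, 6.4]
grip_width: 0.0231
```

Contact is at TCP z 0.1535, exactly where expected. I'll open and rise straight up.

```bash
python3 -m crank '[{"slide":[0,0,0],"spin":0},{"slide":[0,0,0],"spin":0},{"slide":[0,0,0],"spin":0},{"slide":[0,0,0],"spin":0},{"slide":[0,0,0],"spin":0},{"slide":[0,0,0],"spin":0},{"slide":[0,0,0],"spin":0},{"slide":[0,0,-0.01],"spin":0},{"slide":[0,0,-0.02],"spin":0},{"slide":[0,0,-0.02],"spin":0}]' 0
python3 -m crank '[{"slide":[0,0,-0.03],"spin":0},{"slide":[0,0,-0.03],"spin":0},{"slide":[0,0,-0.03],"spin":0},{"slide":[0,0,-0.03],"spin":0},{"slide":[0.03,0,0],"spin":0},{"slide":[0.03,0,0],"spin":0},{"slide":[0.03,0,0],"spin":0},{"slide":[0.03,0,0],"spin":0},{"slide":[0.03,0,0],"spin":0},{"slide":[0.03,0,0],"spin":0}]'
python3 - <<'E'
from h import *
s=vision.capture('side');t=vision.capture('top')
print('orange side',blobs(s,5,21,(285,140,340,260)),'want flange',proj('side',[.5198,-.093,.1375]),'btn',proj('side',[.5198,-.093,.205]))
print('orange top',blobs(t,5,21,(260,190,330,240)),proj('top',[.5198,-.093,.1375]))
print('green',blobs(s,45,85,(260,210,285,260)))
w=np.hstack([crop(t,240,130,340,250,3.9),crop(s,255,120,355,240,3.9)]);cv2.imwrite('pics/k8.png',w[:,:,::-1])
exec(open('chk.py').read())
E
```

```text
clock: 22.25
tool_pos: [0.5191, -0.0924, 0.2038]
ee_rot: [-0.249, -3.131, -0.0]
force: [-0.6, 0.5, -0.9]
grip_width: 0.0852
clock: 23.25
tool_pos: [0.3404, -0.0638, 0.3236]
ee_rot: [0.249, 3.131, -0.0]
force: [-0.7, 0.2, 0.6]
grip_width: 0.0854
orange side [([311.1, 165.7], [307, 162, 9, 8, 55]), ([310.3, 187.8], [303, 182, 16, 10, 85])] want flange [311.53684611 186.98525508] btn [311.59392884 165.14535787]
orange top [([285.1, 206.1], [277, 198, 17, 17, 121])] [284.8765543  205.05713751]
green [([273.0, 224.2], [268, 220, 11, 9, 74]), ([274.6, 247.4], [265, 240, 20, 14, 156])]
[([344.1, 147.3], [340, 144, 9, 7, 51]), ([339.1, 168.7], [336, 164, 8, 9, 35]), ([380.7, 166.8], [378, 164, 7, 6, 31]), ([378.0, 188.1], [371, 182, 17, 11, 90]), ([348.3, 187.2], [345, 184, 8, 7, 44]), ([347.2, 210.4], [339, 205, 18, 11, 105])]
B ang+... fork 171.7981096468551 172.2783457287139 side pointer 170.9
208 [276]
212 [275, 276, 277, 278, 279, 290, 291, 292, 293]
216 [274, 275, 276, 277, 278, 279, 289, 290, 291, 292, 293]
```

View pics/k8.png

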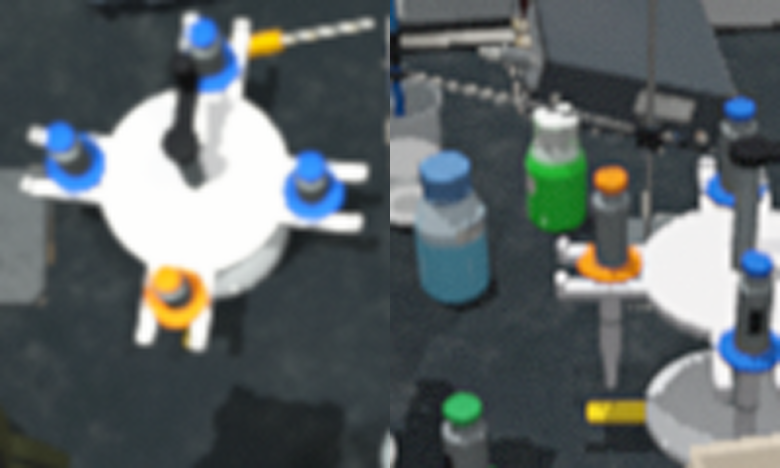

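The orange pipette hangs upright in the fork over the pointer, with its flange at side (310,188) and button at (311,166), as predicted. The green pipette and the bottle have not moved.

```bash
python3 -c "
from station import workorder
print(workorder.job_done())"
```

```text
the job is handed in; nothing more can be done
None
```

I turned the carousel about 113° by its knob until the empty fork stood over the yellow pointer. I then lifted the orange pipette over the green one, hung it in that fork, opened the gripper and backed away. The job was handed in at about 23 s.

**Last checks:**
- **Hanging:** the orange flange and button are within about 1–1.5 px of their predicted hung positions in the side view, and the flange in the top view. In the last picture the pipette looks upright with its flange on the tines.
- **Fork angle:** it read 171.8–172.3° after the release, unchanged by the hanging.
- **Pointer angle:** the estimates disagree slightly. They run from 170.9° to about 172.7°, depending on the view and the method, so any remaining misalignment is about 1°.
- **Left alone:** the green pipette's image positions are unchanged within 0.3 px. I checked the bottle only by eye in the last picture, and it looks undisturbed.
- **Forces:** no force reading passed about 10 N, and the gripper was clear of everything at the end.

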